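# Lock a washer's levelling leg

### The arm

A 7-joint arm with a two-finger parallel gripper is mounted at the origin on the work surface. World frame = base frame: x ahead of the robot, y to its left, z up, the work surface at z = 0. Lengths are in m, angles in rad, forces in N, time in s.
With the tool pointing down it reaches from about 0.425 to 1.025 m from the base axis. Payload 9.4 kg.
Tool frame: the origin (TCP) lies midway between the tips of the shut fingers; the grasp point (between the pads) lies 19 mm behind it; z points along the fingers, y is the line along which they close (so a half turn about z gives the same grasp; the last joint's range is limited). The gripper opens to 93 mm and grips with 3 to 60 N. Pads are 15 mm wide; open, the fingers measure 128 mm over their backs; the gripper's body (75 mm by 188 mm) begins 65 mm behind the grasp point.
Start: joints at [-1.199, 0.599, -0.003, 1.599, 0.002, 0.943, -0.08], TCP at [0.315, 0.653, 0.219] pointing down, gripper open.
Joint ranges: [-2.57, 2.57], [-0.35, 1.97], [-1.29, 1.29], [0.11, 2.56], [-1.05, 4.19], [0.11, 1.86], [-2.63, 2.63]. Speed limits (rad/s): [2.22, 2.22, 3.01, 3.01, 3.14, 3.14, 3.14].

### API

Orientations are given as a unit quaternion [w, x, y, z].
In Python, from rig import r, job, get_image, get_calibration gives the robot as it stands (r), with the cameras as plain functions and the job (job).
- The arm moves only by the shell command python3 drive.py 'ROWS' [FORCE]. ROWS is a JSON list of rows, 1 to 5 of them, each of 5 numbers: dx, dy, dz in m, then a turn about the tool's z in rad, then the finger opening in m; each row shifts and turns the commanded pose from where the row before left it, along the tool's axes as they then stand; what a row does not reach is not made up. A row lasts 1/10 s, in which the tool goes at most 0.05 m and 0.15 rad, less where a joint would pass 70% of its speed; a pose out of reach is approached as far as the arm can. The fingers move at their own pace and stop on an object; FORCE is the grip in N (left out, the last holds). Time passes only in rows, so rows that do not move let the fingers close. It prints the time, the measured TCP pose, the force, the opening and the grip force at its end.
- r.sense(): the state, without advancing time (a new reading comes with each control period).
- get_image(name): name is "scene" or "top" or "wrist"; returns the picture (480x640x3 uint8, blue, green, red); there is no depth.
- get_calibration(name): a dict with "mtx" (3x3 intrinsics, pixels), "dist_coeffs" ([k1, k2, p1, p2, k3] as OpenCV has them; the pictures are not rectified), "cam_to_world" (4x4, takes a point from camera to world coordinates); the wrist camera has in their place "T_tool_cam" (4x4, takes a point from camera to tool coordinates, whose origin is the TCP and whose axes are the flange's). Camera axes: x right, y up, looking along -z (the intrinsics and any distortion apply to the point x, -y, -z); pixel columns grow to the right and rows downward; lengths in m; the calibration is good to about 2 mm. A picture is of the moment at which its call begins: read the wrist's pose just before it. get_calibration takes no time and is no camera call.
- job.close_job(): hands the job in; it is judged then, once.
The state is a dict: "clock": time; "joints": joint angles; "qd": joint speeds; "joint_torque": joint torques, N m; "position": TCP position; "ee_rot": TCP orientation; "force": force on the tool from outside, world axes, zero at the start; "wrist_torque": the same for the moment, N m; "width": finger opening in m; "finger_force": force on a finger pad.
Only numpy, scipy, OpenCV 4.12 (cv2) and the standard library are available. Lean on these libraries where they do the work, as an engineer would, in place of code of your own. Each camera call takes 0.05 s, during which the arm holds its last target. There are 200 camera calls.

### The job

The two base rails of a coin washer lie upturned on the bench, and one levelling leg is still unfinished. On that leg, run the thick upper nut down the thread and tighten it firmly against the thin nut beneath it, about an eighth of a turn past first touch, so that the two lock together; then slip the loose rubber foot over the end of that leg, upright and fully home, and leave the flat pad, the pulley and the spanner where they lie.

Things in the scene. Friction and masses are not known exactly. Their poses are not given: they have to be found in the camera images.
- rail_a: Grey pressed-steel base rail, upturned, 450 long, 70 wide, flat top 45 above the bench; it does not move. Origin on the bench straight below the unfinished leg; the rail runs from -45 to +405 along its x axis, with a finished leg at +360. The unfinished leg is an upright threaded stud, 20 in diameter, with a bevelled end, a washer and two hex nuts, and no rubber foot.
- first_nut: The first, thin hex nut of the unfinished leg: 30 over flats, 10 high, fixed hard down on the washer and rail. Origin at the centre of its underside, 48 above the bench; its top is 58 above the bench.
- lock_nut: The second, thick hex nut (steel, 30 over flats, 34.6 over corners, 16 high) on the same stud, standing 2 to 3.6 clear above the thin one. Origin on the stud's axis at the nut's underside; z up. Its flats look along its x axis and every 60 degrees from it. It turns easily and cannot come off; it sinks 4 per clockwise turn (seen from above).
- lock_nut_turn (a joint): Angle of the lock nut (rad), growing clockwise seen from above (tightening). 0: its underside just meets the first nut. Below 0 it stands clear by 0.64 mm per rad and turns with about 0.03 N m. Above 0 it tightens: the torque rises to some 0.1 to 0.3 N m at 1 rad, the clamping force by about 62 N per rad, and it stays where it is left. Firmly tight is 0.6 or more (30 N is reached near 0.5).
- leg_end (a point): Centre of the flat end of the unfinished leg's stud, 108 above the bench.
- foot: The loose rubber foot for that leg: a black round boot, 44 in diameter, 30 high, standing on the bench, closed sole up, open end down. The socket in its underside is 23 in diameter, 20 deep. Origin at the centre of its underside (mouth of the socket). Fully home, the leg's end touches the socket's bottom and the foot's underside is 20 below the leg's end, 88 above the bench.
- rail_b: The other rail, the same, with both its legs finished (nuts locked, rubber foot on), as a pattern; it does not move. Origin on the bench below its near leg, same axes as rail_a.
- pad: Bystander: flat solid rubber pad, 62 in diameter, 14 high, without a socket. Origin at the centre of its underside.
- pulley: Bystander: aluminium belt pulley lying flat, 72 in diameter, 16 high, its hub 28 high. Origin at the centre of its underside.
- spanner: Bystander: steel open-ended spanner, 290 long along its x axis, 60 wide at the jaws, 9 thick, lying between the rails beyond the unfinished leg. Origin at its middle, on the underside.

How it is judged:
By the outcome, as a careful person would: the job done as asked, in the order asked, and still so for the second after the job is handed in, with the robot touching nothing.
It also fails if it takes over 72 s, if anything falls off the work surface, if the arm or the gripper's body presses on something with over 40 N, if the wrist force passes 120 N, or if a joint passes its speed limit or range.

## Working session

There is one attempt and no reset: what is moved stays moved. The work goes in short steps, Python scripts to look and compute and a shell command to move; the robot and the scene stay as the last step left them, time stands still between calls to the robot, and variables do not carry over. Pictures are saved under pics/ and viewed, at most 10 in all, crops included, and the job is handed in when it is done.

```bash
ls; mkdir -p pics
python3 - <<'E'
from rig import r, job, get_image, get_calibration
import cv2,numpy as np
s=r.sense();print(s)
for n in("top","scene"):
    cv2.imwrite(f"pics/{n}0.png",get_image(n));c=get_calibration(n);print(n,np.array(c['mtx']).round(1).tolist(),c['dist_coeffs'],np.round(c['cam_to_world'],3).tolist())
c=get_calibration("wrist");print(c)
E
```

```text
drive.py
pics
rig.py
{'clock': 0.0, 'joints': array([-1.19871223,  0.60011861, -0.00252165,  1.60016208,  0.00180084,
        0.94290856, -0.07981608]), 'qd': array([ 0.00183957,  0.0006562 ,  0.00245721, -0.00115829, -0.00018946,
       -0.00085027, -0.00072286]), 'joint_torque': array([-1.95931985e-03, -7.65081525e+01,  1.49624504e+00, -2.52380455e+01,
       -5.25473733e-02,  1.64222158e-02,  1.48881727e-04]), 'position': array([0.31436422, 0.65273019, 0.2177535 ]), 'ee_rot': array([-9.92082898e-05,  2.22501367e-01,  9.74932052e-01, -7.91148953e-04]), 'force': array([-0.26527356,  0.06087256, -0.42098371]), 'wrist_torque': array([-0.02303222,  0.00469978,  0.03078596]), 'finger_force': 0.0, 'width': 0.0928417765097737}
top [[562.3, 0.0, 322.1], [0.0, 562.3, 246.4], [0.0, 0.0, 1.0]] [-0.02440653  0.          0.          0.          0.        ] [[-0.014, 0.983, -0.183, 0.354], [-1.0, -0.016, -0.009, -0.01], [-0.012, 0.183, 0.983, 1.209], [0.0, 0.0, 0.0, 1.0]]
scene [[561.8, 0.0, 327.0], [0.0, 561.8, 238.5], [0.0, 0.0, 1.0]] [-0.07808264  0.          0.          0.          0.        ] [[-0.547, -0.469, 0.694, 1.411], [0.837, -0.291, 0.463, 0.548], [-0.016, 0.834, 0.552, 0.74], [0.0, 0.0, 0.0, 1.0]]
{'mtx': array([[397.9822573 ,   0.        , 317.0391831 ],
       [  0.        , 397.9822573 , 244.74701875],
       [  0.        ,   0.        ,   1.        ]]), 'dist_coeffs': array([0.00963651, 0.        , 0.        , 0.        , 0.        ]), 'T_tool_cam': array([[ 2.42627230e-04,  9.68503449e-01,  2.49000022e-01,
         6.97369748e-02],
       [ 9.99999595e-01, -4.50649435e-04,  7.78427241e-04,
         1.36106244e-04],
       [ 8.66121187e-04,  2.48999733e-01, -9.68503166e-01,
        -1.66260359e-01],
       [ 0.00000000e+00,  0.00000000e+00,  0.00000000e+00,
         1.00000000e+00]])}
```

View pics/top0.png

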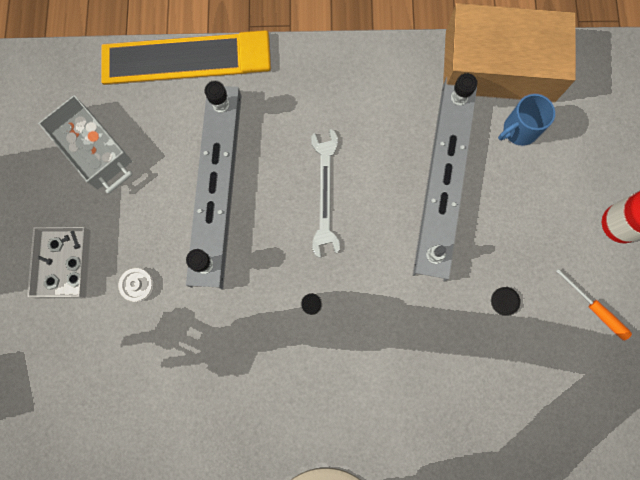

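View pics/scene0.png

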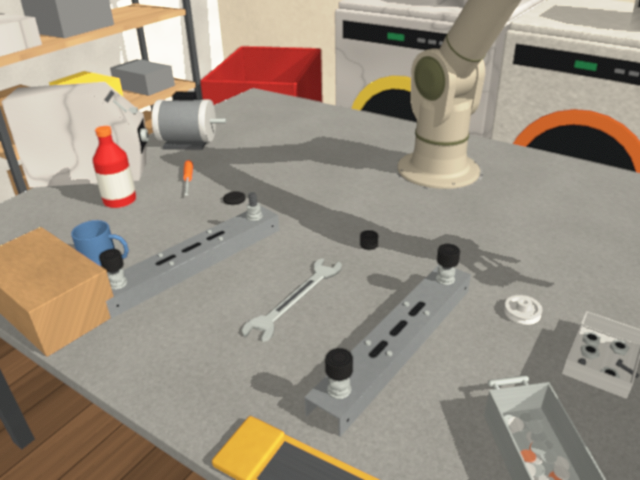

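The top view shows the unfinished leg at about (436,253), with its rail running to (465,85). The foot is at (311,304) and the pad at (506,301). The scene view agrees: bare stud at (253,205), foot at (369,240).

```bash
cat > h.py <<'E'
from rig import r, job, get_image, get_calibration
import cv2,numpy as np
from scipy.spatial.transform import Rotation as R
def Rt(s): q=s['ee_rot']; return R.from_quat([q[1],q[2],q[3],q[0]]).as_matrix()
def cam(n,s=None):
    c=get_calibration(n)
    if n!="wrist": T=np.array(c['cam_to_world'])
    else:
        W=np.eye(4);W[:3,:3]=Rt(s);W[:3,3]=s['position'];T=W@np.array(c['T_tool_cam'])
    return np.array(c['mtx']),np.array(c['dist_coeffs']),T
def p2w(C,uv,z):
    K,d,T=C;u=cv2.undistortPoints(np.array([[uv]],float),K,d)[0,0]
    v=T[:3,:3]@np.array([u[0],-u[1],-1]);o=T[:3,3];return o+v*(z-o[2])/v[2]
def w2p(C,p):
    K,d,T=C;q=T[:3,:3].T@(np.array(p)-T[:3,3]);
    return cv2.projectPoints(np.array([[q[0],-q[1],-q[2]]]),np.zeros(3),np.zeros(3),K,d)[0].ravel()
def ik(s,xy,zt,yaw=None): # tool-axes shift to world target
    return Rt(s).T@(np.array([*xy,zt])-s['position'])
E
python3 - <<'E'
from h import *
C=cam("top");g=cv2.imread("pics/top0.png")
for n,(u,v),z in(("foot",(311,304),.03),("pad",(506,301),.014)):
    m=(g.max(2)<45).astype(np.uint8);k,l,st,ce=cv2.connectedComponentsWithStats(m)
    i=l[v,u];print(n,st[i],ce[i],p2w(C,ce[i],z))
print("leg",p2w(C,(434,250),.108),p2w(C,(438,258),.048), "far",p2w(C,(465,85),.118))
b=g[200:300,380:500];cv2.imwrite("pics/leg0.png",cv2.resize(b,None,fx=6,fy=6,interpolation=cv2.INTER_CUBIC))
print(Rt(r.sense()).round(3))
E
```

```text
foot [302 294  19  20 305] [310.99672131 303.60655738] [0.45188976 0.0257145  0.03      ]
pad [     0      0    640    480 304493] [319.40628192 239.78591954] [0.59097871 0.00657019 0.014     ]
leg [ 0.54799791 -0.22208546  0.108     ] [ 0.54146257 -0.2411198   0.048     ] far [ 0.8944922  -0.30276781  0.118     ]
[[-0.901  0.434 -0.   ]
 [ 0.434  0.901 -0.001]
 [-0.    -0.001 -1.   ]]
```

View pics/leg0.png

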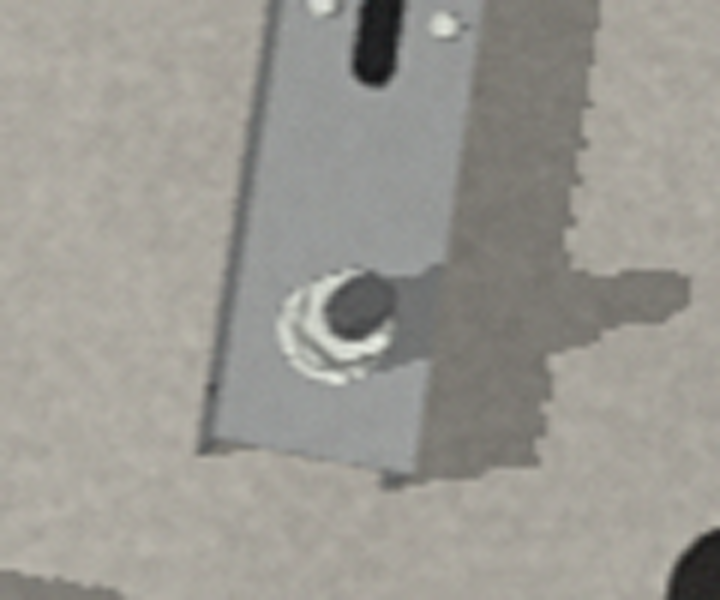

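The magnified view shows the stud end at about (440.8,250) and the washer centre at about (436.3,254.7) in the full image. I'll move over it and use the wrist camera.

```bash
M='[[-0.03,-0.035,0,0,0.093],[-0.03,-0.035,0,0,0.093],[-0.03,-0.035,0,0,0.093],[-0.03,-0.035,0,0,0.093],[-0.03,-0.035,0,0,0.093]]'
python3 drive.py '[[-0.03,-0.035,0,0,0.093],[-0.03,-0.035,0,0,0.093],[-0.03,-0.035,0,0,0.093],[-0.03,-0.035,0,0,0.093],[-0.03,-0.035,0,0,0.093]]'
python3 drive.py '[[-0.03,-0.035,0,0,0.093],[-0.03,-0.035,0,0,0.093],[-0.03,-0.035,0,0,0.093],[-0.03,-0.035,0,0,0.093],[-0.03,-0.035,0,0,0.093]]'
python3 - <<'E'
from h import *
s=r.sense();print(s['joints'].round(2));C=cam("top")
l=p2w(C,(440.8,250),.108);print(l,p2w(C,(436.3,254.7),.048),ik(s,l[:2],.2))
E
```

```text
clock: 0.6
position: [0.3739, 0.4285, 0.2184]
ee_rot: [-0.0, 0.222, 0.975, -0.0]
force: [-0.3, -0.3, -1.3]
width: 0.093
finger_force: 0.0
clock: 1.1
position: [0.4331, 0.2058, 0.2186]
ee_rot: [0.0, 0.222, 0.975, -0.0]
force: [0.9, -0.6, 0.1]
width: 0.0926
finger_force: 0.0
[-0.57  0.31  0.02  2.15 -0.01  0.69  0.57]
[ 0.54778125 -0.23558311  0.108     ] [ 0.54850633 -0.23792494  0.048     ] [-0.29480525 -0.34799731  0.01863538]
```

```bash
python3 drive.py '[[-0.03,-0.035,0,0,0.093],[-0.03,-0.035,0,0,0.093],[-0.03,-0.035,0,0,0.093],[-0.03,-0.035,0,0,0.093],[-0.03,-0.035,0,0,0.093]]'
python3 drive.py '[[-0.03,-0.035,0.003,0,0.093],[-0.03,-0.035,0.003,0,0.093],[-0.03,-0.035,0.003,0,0.093],[-0.03,-0.035,0.003,0,0.093],[-0.025,-0.033,0.003,0,0.093]]'
python3 drive.py '[[0,0,0,0,0.093],[0,0,0,0,0.093]]'
python3 - <<'E'
from h import *
s=r.sense();print(s['joints'].round(2));C=cam("wrist",s);g=get_image("wrist");cv2.imwrite("pics/w1.png",g)
print(w2p(C,[.5478,-.2356,.108]),w2p(C,[.548,-.237,.048]))
E
```

```text
clock: 1.6
position: [0.4923, -0.0169, 0.2186]
ee_rot: [0.0, 0.222, 0.975, 0.0]
force: [0.0, 0.3, -0.2]
width: 0.0932
finger_force: 0.0
clock: 2.1
position: [0.5481, -0.2361, 0.2033]
ee_rot: [0.0, 0.223, 0.975, -0.0]
force: [0.9, 0.4, 0.4]
width: 0.0931
finger_force: 0.0
clock: 2.3
position: [0.5473, -0.2346, 0.203]
ee_rot: [-0.001, 0.224, 0.975, 0.0]
force: [0.3, 0.1, -0.2]
width: 0.0928
finger_force: 0.0
[ 0.24  0.46  0.09  1.92 -0.06  0.76  1.49]
[316.15783134 249.90380801] [314.97000289 231.92407186]
```

View pics/w1.png

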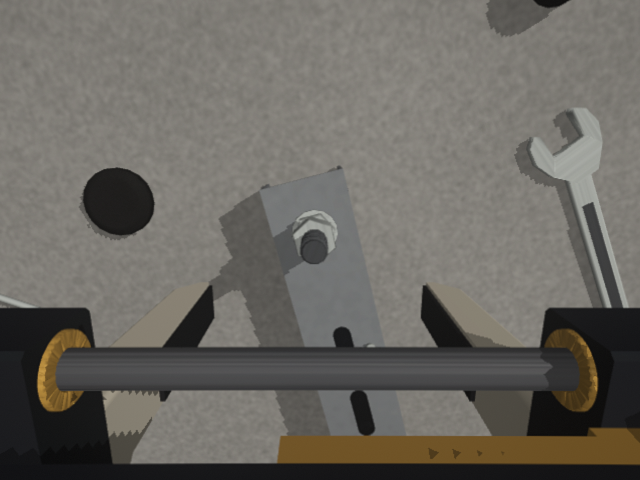

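The stud end is at (314,249), within 2 px of the prediction. The lock nut is just above it, around (315,228). Next I'll magnify the nut.

Run:
```python
from h import *
s=r.sense();C=cam("wrist",s);g=cv2.imread("pics/w1.png")
l=p2w(C,(314,249),.108);print("leg",l, w2p(C,[l[0],l[1],.077]))
cv2.imwrite("pics/w1c.png",cv2.resize(g[195:275,275:355],None,fx=7.5,fy=7.5,interpolation=cv2.INTER_CUBIC))
```

```text
leg [ 0.5468177  -0.23521928  0.108     ] [314.32443533 238.40802389]
```

View pics/w1c.png

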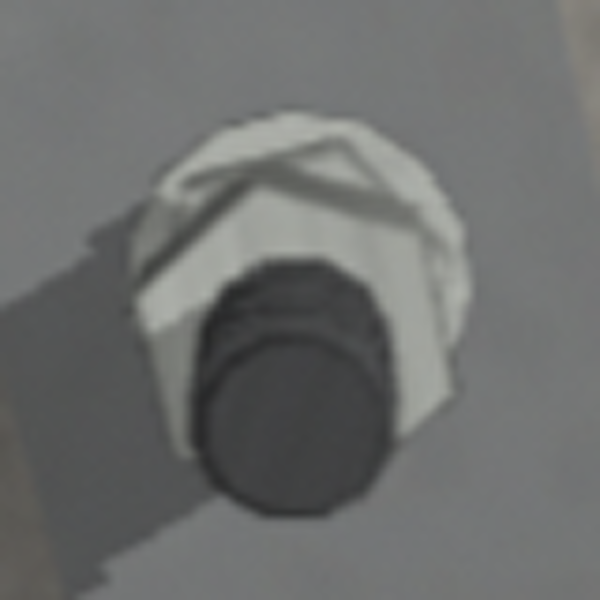

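The crop shows the lock nut's top corners at about (255,185), (415,230), (450,390), (185,455) and (140,300). The hexagon is turned about 15° from the image axes.

Run:
```python
from h import *
s=r.sense();C=cam("wrist",s)
P=np.array([p2w(C,(275+u/7.5-.43,195+v/7.5-.43),.077) for u,v in((255,185),(415,230),(450,390),(185,455),(140,300))])
c=(P[1]+P[3]+P[2]+P[4])/4;d=(P-c)[:,:2];a=np.degrees(np.arctan2(d[:,1],d[:,0]))
print(c,np.hypot(*d.T),a%60)
fl=np.median(a%60)+30   # world flat-normal deg
y=Rt(s)[:,1];ty=np.degrees(np.arctan2(y[1],y[0]))
print("tool y",ty,"flat",fl,"turn ccw seen from above mod60",(fl-ty)%60, s['joints'][6])
```

```text
[ 0.54823359 -0.23600631  0.077     ] [0.01685178 0.01665041 0.0161753  0.01629862 0.0164471 ] [48.64044622 49.24418348 47.20498331 49.66077164 48.09523708]
tool y 64.28214394763101 flat 78.64044621696516 turn ccw seen from above mod60 14.358302269334146 1.4915149655745388
```

```bash
python3 drive.py '[[0,-0.001,0.01,-0.125,0.05],[0,0,0.02,-0.125,0.05],[0,0,0.02,0,0.05],[0,0,0.02,0,0.05]]' 50
python3 - <<'E'
from h import *
s=r.sense();C=cam("wrist",s);g=get_image("wrist");print(s['joints'].round(2),ik(s,[.5475,-.2356],.064));cv2.imwrite("pics/w2.png",g)
y=Rt(s)[:,1];print(np.degrees(np.arctan2(y[1],y[0])))
c=np.array([w2p(C,[.5475,-.2356,z]) for z in(.108,.077)]);print(c)
E
```

```text
clock: 2.75
position: [0.5475, -0.2327, 0.1333]
ee_rot: [0.0, 0.098, 0.995, 0.0]
force: [0.0, 0.1, -0.1]
width: 0.0649
finger_force: 0.0
[ 0.3   0.55  0.01  1.98 -0.01  0.61  1.7 ] [-0.00053184 -0.00294855  0.06933978]
78.76620225881796
[[310.88556553 284.62634474]
 [311.66833882 266.29580868]]
```

View pics/w2.png

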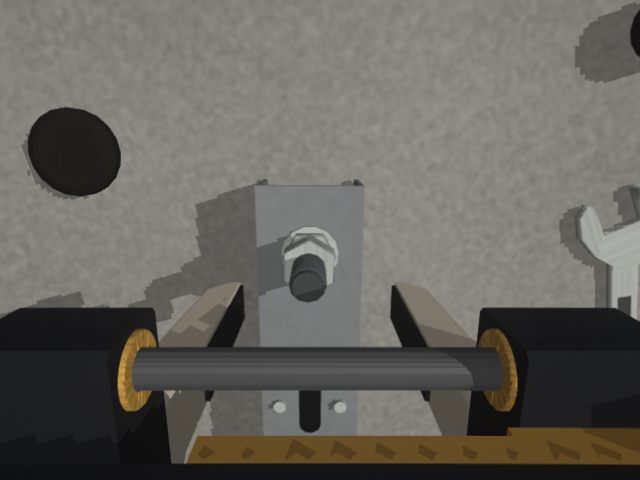

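The stud end is at (309,284) and the nut's flats are now vertical, facing the fingers. It sits about 3.5 mm to −y, so I'll correct that, descend and close.

```bash
python3 drive.py '[[0,-0.0035,0.01,0,0.05],[0,0,0.02,0,0.05],[0,0,0.02,0,0.05],[0,0,0.015,0,0.05],[0,0,0.005,0,0.05]]'
python3 drive.py '[[0,0,0,0,0.02],[0,0,0,0,0.02],[0,0,0,0,0.02],[0,0,0,0,0.02]]' 40
```

```text
clock: 3.3
position: [0.5465, -0.2374, 0.0629]
ee_rot: [-0.001, 0.099, 0.995, 0.0]
force: [0.7, 0.1, 0.5]
width: 0.05
finger_force: 0.0
clock: 3.7
position: [0.5472, -0.2378, 0.0646]
ee_rot: [0.001, 0.099, 0.995, 0.0]
force: [0.0, 3.1, 5.1]
width: 0.0294
finger_force: 40.0
```

```bash
python3 drive.py '[[0,0,0,0.14,0.02],[0,0,0,0.14,0.02],[0,0,0,0.14,0.02],[0,0,0,0.14,0.02],[0,0,0.0005,0.14,0.02]]'
python3 -c "
from h import *
s=r.sense();print(s['joints'].round(3),s['wrist_torque'],s['force'])"
```

```text
clock: 4.2
position: [0.5479, -0.2367, 0.0641]
ee_rot: [0.001, 0.436, 0.9, 0.001]
force: [0.4, 6.0, 9.8]
width: 0.0295
finger_force: 40.0
[ 0.185  0.663  0.193  2.026 -0.266  0.474  1.244] [ 1.38937759 -0.0723752   0.05350878] [0.38110516 5.95212427 9.81983454]
```

```bash
python3 drive.py '[[0,0,0,0.14,0.02],[0,0,0,0.14,0.02],[0,0,0,0.14,0.02],[0,0,0,0.14,0.02],[0,0,0,0.14,0.02]]'
python3 drive.py '[[0,0,0,0.14,0.02],[0,0,0,0.14,0.02],[0,0,0,0.14,0.02],[0,0,0,0.14,0.02],[0,0,0,0.14,0.02]]'
python3 -c "
from h import *
s=r.sense();print(s['joints'].round(3),s['wrist_torque'],s['force'])"
```

```text
clock: 4.7
position: [0.5492, -0.2363, 0.0638]
ee_rot: [0.001, 0.718, 0.696, 0.002]
force: [6.8, 6.3, -2.3]
width: 0.0293
finger_force: 40.0
clock: 5.2
position: [0.5504, -0.2368, 0.0635]
ee_rot: [0.001, 0.913, 0.408, 0.002]
force: [10.5, 3.4, -10.4]
width: 0.0297
finger_force: 40.0
[-0.053  0.734  0.571  2.039 -0.734  0.575  0.307] [ 0.57694371 -2.16545685  0.09094761] [ 10.50624532   3.35583767 -10.39294039]
```

```bash
python3 drive.py '[[0.0014,0.0017,0.0012,0.14,0.02],[0,0,0,0.14,0.02],[0,0,0,0.14,0.02],[0,0,0,0.14,0.02],[0,0,0.0005,0.14,0.02]]'
python3 -c "
from h import *
s=r.sense();print(s['joints'].round(3),s['wrist_torque'],s['force'])"
python3 drive.py '[[0,0,0,0.14,0.02],[0,0,0,0.14,0.02],[0,0,0,0.14,0.02]]'
python3 -c "
from h import *
s=r.sense();print(s['joints'].round(3),s['wrist_torque'],s['force'])"
```

```text
clock: 5.7
position: [0.5512, -0.238, 0.0628]
ee_rot: [0.0, 0.998, 0.069, 0.002]
force: [2.5, 2.7, 10.1]
width: 0.0297
finger_force: 40.0
[-0.158  0.802  0.763  2.042 -0.92   0.677 -0.208] [ 0.58955046 -0.40268786  0.0477825 ] [ 2.45654586  2.71468847 10.11388144]
clock: 6.0
position: [0.5511, -0.2388, 0.0626]
ee_rot: [0.0, 0.99, -0.141, 0.002]
force: [3.8, -1.7, 3.1]
width: 0.0293
finger_force: 40.0
[-0.199  0.839  0.847  2.044 -0.99   0.731 -0.559] [-0.15713821 -0.69583207  0.02442906] [ 3.78245269 -1.70206314  3.14826379]
```

```bash
python3 drive.py '[[0,0,0.0003,0.14,0.02],[0,0,0,0.14,0.02],[0,0,0,0.14,0.02]]'
python3 -c "
from h import *
s=r.sense();print(s['joints'].round(3),s['wrist_torque'],s['force'])"
python3 drive.py '[[0,0,0.0003,0.14,0.02],[0,0,0,0.14,0.02],[0,0,0,0.14,0.02]]'
python3 -c "
from h import *
s=r.sense();print(s['joints'].round(3),s['wrist_torque'],s['force'])"
```

```text
clock: 6.3
position: [0.5507, -0.2395, 0.0623]
ee_rot: [0.0, 0.939, -0.344, 0.002]
force: [2.9, -2.6, 3.3]
width: 0.0296
finger_force: 40.0
[-0.215  0.856  0.882  2.046 -1.017  0.754 -0.951] [-0.52197461 -0.50007605  0.04162989] [ 2.89681421 -2.61854401  3.25548871]
clock: 6.6
position: [0.5501, -0.24, 0.0621]
ee_rot: [0.0, 0.846, -0.533, 0.002]
force: [0.3, -3.4, 2.7]
width: 0.0297
finger_force: 40.0
[-0.22   0.862  0.894  2.047 -1.027  0.762 -1.361] [-0.78210009 -0.04245901  0.01267259] [ 0.32222213 -3.44844177  2.72701369]
```

```bash
python3 drive.py '[[0,0.001,0.0003,0.14,0.02],[0,0,0,0.14,0.02]]'
python3 -c "
from h import *
s=r.sense();print(s['joints'].round(3),s['wrist_torque'],s['force'])"
python3 drive.py '[[0,0,0.0003,0.14,0.02],[0,0,0,0.14,0.02]]'
python3 -c "
from h import *
s=r.sense();print(s['joints'].round(3),s['wrist_torque'],s['force'])"
python3 drive.py '[[0,0,0,0.14,0.02],[0,0,0,0.14,0.02]]'
python3 -c "
from h import *
s=r.sense();print(s['joints'].round(3),s['wrist_torque'],s['force'])"
```

```text
clock: 6.8
position: [0.5495, -0.2402, 0.0619]
ee_rot: [-0.0, 0.764, -0.645, 0.002]
force: [1.0, -2.8, 4.7]
width: 0.0294
finger_force: 40.0
[-0.22   0.864  0.897  2.048 -1.031  0.764 -1.636] [-0.49376379 -0.16682179  0.02857722] [ 1.01411163 -2.79872403  4.66059883]
clock: 7.0
position: [0.549, -0.2402, 0.0617]
ee_rot: [0.0, -0.666, 0.746, -0.002]
force: [-0.5, -2.1, 8.1]
width: 0.0295
finger_force: 40.0
[-0.221  0.865  0.899  2.049 -1.033  0.766 -1.914] [-0.27768716  0.34776765  0.06420014] [-0.49708832 -2.06071074  8.14619818]
clock: 7.2
position: [0.5484, -0.24, 0.0617]
ee_rot: [0.0, -0.556, 0.831, -0.001]
force: [-2.2, -0.9, 9.7]
width: 0.0294
finger_force: 39.9
[-0.222  0.866  0.901  2.05  -1.034  0.768 -2.192] [-0.17472572  0.60916456  0.17826854] [-2.224878   -0.86321799  9.67397921]
```

```bash
python3 drive.py '[[0,0,0,0.14,0.02],[0,0,0,0,0.02]]'
python3 -c "
from h import *
s=r.sense();print(s['joints'].round(3),s['wrist_torque'],s['force'])"
python3 drive.py '[[0,0,0,0.14,0.02],[0,0,0,0,0.02]]'
python3 -c "
from h import *
s=r.sense();print(s['joints'].round(3),s['wrist_torque'],s['force'])"
```

```text
clock: 7.4
position: [0.5482, -0.2399, 0.0617]
ee_rot: [0.0, -0.496, 0.868, -0.001]
force: [-2.0, -0.8, 10.6]
width: 0.0296
finger_force: 40.0
[-0.222  0.866  0.902  2.05  -1.035  0.769 -2.33 ] [-0.08994755  0.63037606 -0.11966347] [-2.03577119 -0.83023753 10.60771457]
clock: 7.6
position: [0.5479, -0.2398, 0.0617]
ee_rot: [0.0, -0.435, 0.901, -0.001]
force: [-3.3, 0.4, 11.6]
width: 0.0293
finger_force: 40.0
[-0.223  0.867  0.903  2.05  -1.035  0.77  -2.47 ] [ 0.036335    0.73555185 -0.14517176] [-3.30045443  0.42177492 11.60554891]
```

```bash
python3 drive.py '[[0,0,0,0,0.05],[0,0,0,0,0.05],[-0.0019,0,0,0,0.05],[0,0,0,-0.147,0.05]]'
python3 drive.py '[[0,0,0,-0.15,0.05],[0,0,0,-0.15,0.05],[0,0,0,-0.15,0.05],[0,0,0,-0.15,0.05],[0,0,0,-0.15,0.05]]'
python3 drive.py '[[0,0,0,-0.15,0.05],[0,0,0,0,0.05],[0,0,0,0,0.05]]'
python3 -c "
from h import *
s=r.sense();print(s['joints'].round(3),s['wrist_torque'],s['force'],ik(s,[.5491,-.2383],.062))"
```

```text
clock: 8.0
position: [0.5494, -0.2365, 0.0597]
ee_rot: [-0.0, -0.503, 0.864, 0.0]
force: [-0.7, 0.0, 0.5]
width: 0.0496
finger_force: 0.0
clock: 8.5
position: [0.5494, -0.2369, 0.0601]
ee_rot: [-0.0, 0.786, -0.618, -0.0]
force: [0.3, 0.1, -0.3]
width: 0.0503
finger_force: 0.0
clock: 8.8
position: [0.5493, -0.2371, 0.0603]
ee_rot: [-0.0, 0.827, -0.562, 0.0]
force: [0.6, 0.5, -0.5]
width: 0.0502
finger_force: 0.0
[-0.09   0.76   0.636  2.041 -0.804  0.605 -1.657] [0.05527914 0.08306978 0.04036156] [ 0.64710567  0.47430963 -0.53194266] [ 0.0010131   0.00060433 -0.00171589]
```

```bash
python3 drive.py '[[0.001,0.0006,-0.001,0,0.05],[0,0,0,0,0.02],[0,0,0,0,0.02],[0,0,0,0,0.02]]'
python3 drive.py '[[0,0,0,0.14,0.02]]'
python3 -c "
from h import *
s=r.sense();print(s['joints'].round(3),s['wrist_torque'],s['force'])"
python3 drive.py '[[0,0,0,0.12,0.02]]'
python3 -c "
from h import *
s=r.sense();print(s['joints'].round(3),s['wrist_torque'],s['force'])"
python3 drive.py '[[0,0,0,0,0.02]]'
```

```text
clock: 9.2
position: [0.549, -0.2382, 0.0611]
ee_rot: [0.0, 0.828, -0.561, -0.0]
force: [2.9, 1.2, 0.0]
width: 0.0304
finger_force: 2.6
clock: 9.3
position: [0.5492, -0.2381, 0.0612]
ee_rot: [-0.0, 0.787, -0.617, -0.0]
force: [1.2, -0.6, -4.5]
width: 0.0296
finger_force: 39.8
[-0.11   0.772  0.675  2.041 -0.839  0.627 -1.757] [-0.02901039  0.0659369   0.18704757] [ 1.24839737 -0.57549254 -4.45909197]
clock: 9.4
position: [0.5492, -0.2381, 0.0611]
ee_rot: [-0.0, 0.747, -0.665, -0.0]
force: [-0.6, -0.4, -2.9]
width: 0.0296
finger_force: 39.8
[-0.128  0.784  0.709  2.043 -0.871  0.645 -1.849] [0.03236862 0.08569836 0.2475311 ] [-0.62680509 -0.40535576 -2.88753581]
clock: 9.5
position: [0.5492, -0.2381, 0.0611]
ee_rot: [0.0, 0.748, -0.664, 0.0]
force: [0.3, 0.6, 1.7]
width: 0.0295
finger_force: 39.9
```

```bash
python3 drive.py '[[0,0,0,0,0.06],[0,0,0,0,0.06],[0,0,-0.04,0,0.06],[0,0,-0.05,0,0.07],[0,0,-0.05,0,0.09]]'
python3 drive.py '[[0,0,0,0,0.093],[0,0,0,0,0.093]]'
python3 - <<'E'
from h import *
s=r.sense();C=cam("wrist",s);g=get_image("wrist");cv2.imwrite("pics/w3f.png",g)
p=w2p(C,[.5491,-.2383,.07]).astype(int);print(s['position'],p,w2p(C,[.5491,-.2383,.108]))
b=g[max(p[1]-50,0):p[1]+50,p[0]-60:p[0]+60];cv2.imwrite("pics/w3.png",cv2.resize(b,None,fx=6,fy=6,interpolation=cv2.INTER_CUBIC))
E
python3 drive.py '[[-0.046,0.011,0,0,0.093],[-0.046,0.011,0,0,0.093],[-0.046,0.011,0,0,0.093],[-0.046,0.011,0,0,0.093],[-0.046,0.011,0,0,0.093]]'
python3 drive.py '[[-0.044,0.01,0,0,0.093],[0,0,0,0,0.093],[0,0,0,0,0.093]]'
python3 - <<'E'
from h import *
s=r.sense();C=cam("wrist",s);g=get_image("wrist");cv2.imwrite("pics/w4.png",g)
p=w2p(C,[.452,.0257,.03]);print(s['joints'].round(2),s['position'],p)
k,l,st,ce=cv2.connectedComponentsWithStats((g.max(2)<45).astype(np.uint8))
for a,c in zip(st,ce):
    if 800<a[4]<2e4: print(a,c,p2w(C,c,.03))
E
```

```text
clock: 10.0
position: [0.5481, -0.2386, 0.2025]
ee_rot: [0.001, 0.749, -0.663, -0.001]
force: [1.7, 0.6, 0.8]
width: 0.0649
finger_force: 0.0
clock: 10.2
position: [0.5494, -0.2383, 0.2022]
ee_rot: [-0.001, 0.749, -0.663, 0.001]
force: [-0.2, 0.4, -0.6]
width: 0.0811
finger_force: 0.0
[ 0.54935312 -0.23827065  0.20218963] [316 234] [316.39304022 246.62087046]
clock: 10.75
position: [0.4649, -0.0151, 0.1999]
ee_rot: [0.001, 0.749, -0.663, -0.001]
force: [1.3, 0.4, -0.2]
width: 0.0932
finger_force: 0.0
clock: 11.05
position: [0.4507, 0.0271, 0.2003]
ee_rot: [0.001, 0.75, -0.662, -0.0]
force: [0.4, -0.4, 0.8]
width: 0.0932
finger_force: 0.0
[-0.92  0.49  1.07  2.26 -0.65  0.74 -2.41] [0.4506623  0.02706838 0.20027178] [314.13462035 222.56776478]
[ 291  192   49   52 1980] [314.67020202 218.06515152] [0.45202658 0.0217391  0.03      ]
```

View pics/w3.png

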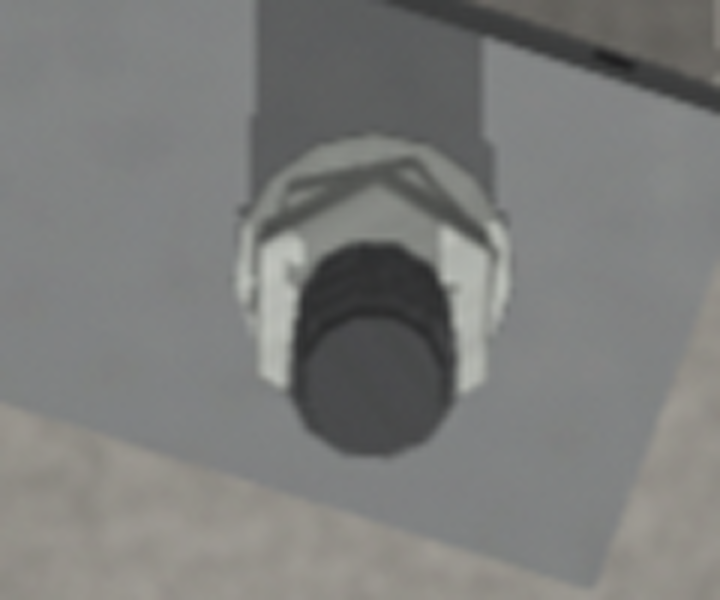

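View pics/w4.png

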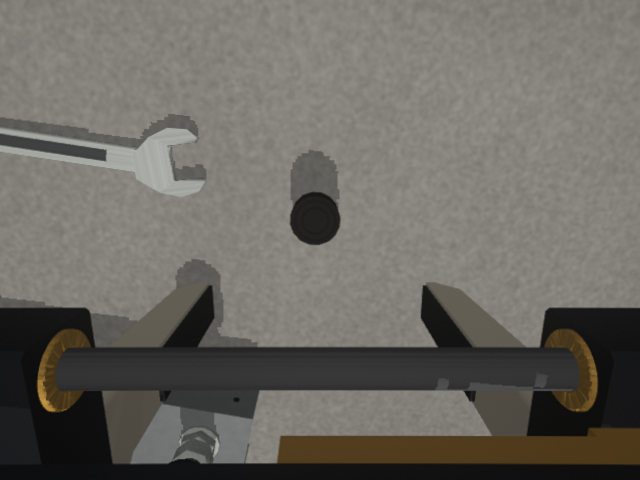

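The crop shows the nut still square to the fingers and closed down onto the thin nut, with the stud end near pixel (318,248). In the second view the foot's sole is centred at about (315,217). I'll grip the foot, then grip again at 90° so it is centred both ways.

```bash
python3 drive.py '[[0.0045,-0.0013,0.045,0,0.07],[0,0,0.045,0,0.07],[0,0,0.045,0,0.07],[0,0,0.04,0,0.07],[0,0,0.015,0,0.07]]' 8
python3 drive.py '[[0,0,0.002,0,0.07],[0,0,0,0,0.03],[0,0,0,0,0.03],[0,0,0,0,0.03],[0,0,0,0,0.03]]' 5
python3 drive.py '[[0,0,0,0,0.06],[0,0,0,0,0.06],[0,0,0,-0.15,0.06],[0,0,0,-0.15,0.06],[0,0,0,-0.15,0.06]]'
python3 drive.py '[[0,0,0,-0.15,0.06],[0,0,0,-0.15,0.06],[0,0,0,-0.15,0.06],[0,0,0,-0.15,0.06],[0,0,0,-0.15,0.06]]'
python3 drive.py '[[0,0,0,-0.15,0.06],[0,0,0,-0.15,0.06],[0,0,0,-0.071,0.06],[0,0,0,0,0.06]]'
python3 drive.py '[[0,0,0,0,0.03],[0,0,0,0,0.03],[0,0,0,0,0.03],[0,0,0,0,0.03]]' 15
python3 -c "
from h import *
s=r.sense();print(s['joints'].round(3),s['position'],s['force'],s['finger_force'])"
```

```text
clock: 11.6
position: [0.4523, 0.0179, 0.0194]
ee_rot: [0.003, 0.747, -0.664, -0.001]
force: [-0.2, -0.7, 0.2]
width: 0.0704
finger_force: 0.0
clock: 12.1
position: [0.4531, 0.0203, 0.0204]
ee_rot: [0.002, 0.749, -0.663, 0.0]
force: [0.7, -0.6, 2.0]
width: 0.0441
finger_force: 5.0
clock: 12.6
position: [0.4528, 0.0203, 0.0199]
ee_rot: [0.002, 0.879, -0.476, -0.001]
force: [0.7, 0.0, -0.7]
width: 0.0597
finger_force: 0.0
clock: 13.1
position: [0.4527, 0.0202, 0.0199]
ee_rot: [0.002, 0.993, -0.121, -0.002]
force: [-1.1, 0.3, -0.1]
width: 0.0602
finger_force: 0.0
clock: 13.5
position: [0.4527, 0.0201, 0.0199]
ee_rot: [0.001, 0.998, 0.061, -0.002]
force: [0.1, -0.3, -0.0]
width: 0.0599
finger_force: 0.0
clock: 13.9
position: [0.4527, 0.0201, 0.0199]
ee_rot: [0.002, 0.998, 0.06, -0.002]
force: [-0.8, 0.7, 1.0]
width: 0.0434
finger_force: 16.7
[-0.227  0.656  0.08   2.361 -0.341  0.138 -1.276] [0.45272452 0.02011992 0.01985206] [-0.83144306  0.68954809  0.95124402] 16.7469829833135
```

```bash
python3 drive.py '[[0,0,0,0,0.06],[0,0,0.005,0,0.06],[0,0,0.005,0,0.06],[0,0,0,0,0.06]]'
python3 -c "
from h import *
s=r.sense();print(s['joints'].round(3),ik(s,[.4530,.0228],.01))"
```

```text
clock: 14.3
position: [0.4524, 0.0199, 0.0091]
ee_rot: [0.002, 0.998, 0.06, -0.002]
force: [-0.0, 0.3, -0.5]
width: 0.06
finger_force: 0.0
[-0.217  0.679  0.067  2.364 -0.358  0.112 -1.259] [ 0.00090637 -0.0027648  -0.00094623]
```

```bash
python3 drive.py '[[0,0,-0.003,0,0.06],[0,0,0,0,0.03],[0,0,0,0,0.03],[0,0,0,0,0.03],[0,0,0,0,0.03]]' 25
python3 drive.py '[[0,0,-0.02,0,0.03],[0,0,-0.03,0,0.03],[0,0,-0.045,0,0.03],[0,0,-0.045,0,0.03],[0,0,-0.02,0,0.03]]'
python3 drive.py '[[0,0,0,0,0.03]]'
python3 -c "
from h import *
s=r.sense();print(s['joints'].round(3),Rt(s)[:,:2].round(3).tolist(),ik(s,[.5491,-.2383],.17))"
```

```text
clock: 14.8
position: [0.4528, 0.02, 0.013]
ee_rot: [0.002, 0.998, 0.061, -0.002]
force: [0.1, -0.2, 2.6]
width: 0.0434
finger_force: 25.0
clock: 15.3
position: [0.454, 0.0204, 0.176]
ee_rot: [0.001, 0.998, 0.06, -0.0]
force: [0.3, 0.1, -1.5]
width: 0.0438
finger_force: 25.0
clock: 15.4
position: [0.4546, 0.0209, 0.1754]
ee_rot: [0.001, 0.998, 0.061, 0.001]
force: [1.1, 0.2, -0.9]
width: 0.0437
finger_force: 25.0
[-0.429  0.362  0.341  2.26  -0.225  0.549 -1.365] [[0.993, 0.121], [0.121, -0.993], [0.001, 0.002]] [0.06239978 0.26871728 0.00602309]
```

```bash
python3 drive.py '[[0.0104,0.0448,0,0,0.03],[0.0104,0.0448,0,0,0.03],[0.0104,0.0448,0,0,0.03],[0.0104,0.0448,0,0,0.03],[0.0104,0.0448,0,0,0.03]]'
python3 drive.py '[[0.0104,0.0447,0,0,0.03],[0,0,0,0,0.03],[0,0,0.02,0,0.03],[0,0,0.015,0,0.03],[0,0,0,0,0.03]]'
python3 - <<'E'
from h import *
s=r.sense();print(s['joints'].round(3),s['finger_force'],ik(s,[.5491,-.2383],.101));
a=get_image("wrist");b=get_image("scene");cv2.imwrite("pics/w5.png",np.hstack([a[100:400,100:500],cv2.resize(b[140:240,200:333],(400,300),interpolation=cv2.INTER_CUBIC)]))
E
```

```text
clock: 15.9
position: [0.5318, -0.197, 0.1717]
ee_rot: [0.001, 0.998, 0.061, -0.003]
force: [0.9, -0.6, -1.8]
width: 0.0435
finger_force: 25.0
clock: 16.4
position: [0.5458, -0.2374, 0.1353]
ee_rot: [0.0, 0.998, 0.061, -0.004]
force: [0.1, -0.6, -0.2]
width: 0.0434
finger_force: 25.0
[ 0.117  0.567  0.29   1.985 -0.256  0.632 -0.877] 24.999781167134643 [0.00350557 0.00128077 0.03422622]
```

View pics/w5.png

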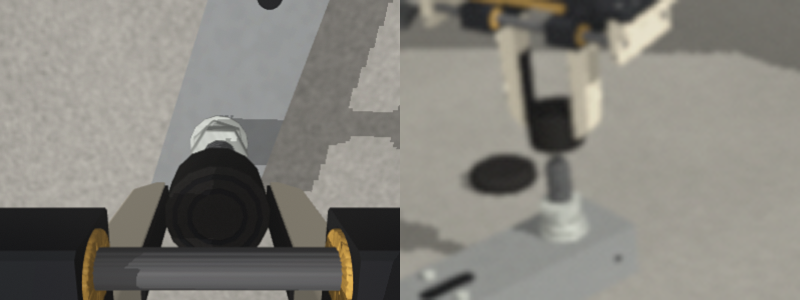

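The wrist view shows the foot centred in the fingers just above the stud. The scene view shows it upright above the leg end, so I'll correct the sideways offset and lower it.

```bash
python3 drive.py '[[0.0035,0.0013,0.005,0,0.03],[0,0,0,0,0.03]]'
python3 -c "
from h import *
s=r.sense();print(ik(s,[.5491,-.2383],.101))"
python3 drive.py '[[0,0,0.005,0,0.03],[0,0,0.004,0,0.03],[0,0,0,0,0.03]]'
python3 -c "
from h import *
s=r.sense();print(s['force'],ik(s,[.5491,-.2383],.101))"
```

```text
clock: 16.7
position: [0.5519, -0.2394, 0.1333]
ee_rot: [0.002, 0.998, 0.061, -0.002]
force: [-0.4, -0.6, -0.7]
width: 0.0435
finger_force: 25.0
[-0.00249699 -0.00155428  0.03228483]
clock: 17.0
position: [0.5508, -0.2395, 0.1238]
ee_rot: [0.001, 0.998, 0.061, -0.002]
force: [-0.9, 0.6, -0.4]
width: 0.0434
finger_force: 25.0
[-0.9012617   0.6401784  -0.35452474] [-0.00147854 -0.0014289   0.02277941]
```

```bash
python3 drive.py '[[-0.0014,-0.0014,0,0,0.03],[0,0,0,0,0.03],[0,0,0.004,0,0.03],[0,0,0,0,0.03]]'
python3 -c "
from h import *
s=r.sense();print(s['force'],ik(s,[.5491,-.2383],.101))"
python3 drive.py '[[0,0,0.003,0,0.03],[0,0,0.003,0,0.03],[0,0,0,0,0.03]]'
python3 -c "
from h import *
s=r.sense();print(s['force'],ik(s,[.5491,-.2383],.101))"
```

```text
clock: 17.4
position: [0.5494, -0.2384, 0.1199]
ee_rot: [0.001, 0.998, 0.061, -0.002]
force: [0.4, 0.1, -1.2]
width: 0.0437
finger_force: 25.0
[ 0.38650333  0.10438865 -1.21188904] [-0.00024097 -0.00017159  0.01892501]
clock: 17.7
position: [0.5493, -0.2384, 0.1138]
ee_rot: [0.001, 0.998, 0.061, -0.002]
force: [-0.7, 0.0, -0.9]
width: 0.0436
finger_force: 25.0
[-0.70395055  0.04902194 -0.85497421] [-0.00013851 -0.0001318   0.01277998]
```

Underside at about 0.101 with no contact force, so the foot is sliding on freely. I'll continue down.

```bash
python3 drive.py '[[0,0,0.004,0,0.03],[0,0,0.004,0,0.03],[0,0,0.002,0,0.03]]'
python3 drive.py '[[0,0,0.001,0,0.03],[0,0,0.001,0,0.03],[0,0,0.001,0,0.03],[0,0,0,0,0.03]]'
python3 drive.py '[[0,0,0.001,0,0.03],[0,0,0,0,0.03]]'
```

```text
clock: 18.0
position: [0.5494, -0.2384, 0.1038]
ee_rot: [0.001, 0.998, 0.061, -0.002]
force: [-0.2, -0.2, -0.2]
width: 0.0436
finger_force: 25.0
clock: 18.4
position: [0.5495, -0.2385, 0.1012]
ee_rot: [0.001, 0.998, 0.06, -0.002]
force: [-0.2, 0.3, -0.2]
width: 0.0434
finger_force: 25.0
clock: 18.6
position: [0.5496, -0.2386, 0.101]
ee_rot: [0.001, 0.998, 0.06, -0.002]
force: [-0.3, 1.2, 6.4]
width: 0.0437
finger_force: 25.0
```

It bottomed out at 0.101 with 6 N up, which matches fully home. One more light press, then release, lift and check.

```bash
python3 drive.py '[[0,0,0.001,0,0.03],[0,0,0,0,0.03],[0,0,0,0,0.07],[0,0,0,0,0.07],[0,0,0,0,0.07]]'
python3 drive.py '[[0,0,-0.02,0,0.07],[0,0,-0.045,0,0.09],[0,0,-0.045,0,0.09],[0,0,-0.03,0,0.09],[-0.05,0,0,0,0.09]]'
python3 drive.py '[[-0.05,0,0,0,0.09],[0,0,0,0,0.09]]'
python3 - <<'E'
from h import *
s=r.sense();C=cam("wrist",s)
a=get_image("wrist");b=get_image("scene")
S=cam("scene");print(s['position'],w2p(S,[.5491,-.2383,.118]),w2p(S,[.5491,-.2383,.088]))
cv2.imwrite("pics/w6.png",np.hstack([cv2.resize(a,(400,300)),cv2.resize(b[160:260,200:333],(400,300),interpolation=cv2.INTER_CUBIC)]))
E
```

```text
clock: 19.1
position: [0.5495, -0.2385, 0.0992]
ee_rot: [0.002, 0.998, 0.061, -0.002]
force: [0.9, -0.3, 0.5]
width: 0.0629
finger_force: 0.0
clock: 19.6
position: [0.5073, -0.244, 0.2431]
ee_rot: [0.003, 0.998, 0.063, 0.003]
force: [0.3, -0.8, -1.2]
width: 0.0894
finger_force: 0.0
clock: 19.8
position: [0.4441, -0.251, 0.2399]
ee_rot: [0.001, 0.998, 0.058, -0.004]
force: [1.8, -0.5, 0.5]
width: 0.0901
finger_force: 0.0
[ 0.44409183 -0.25102108  0.23987035] [250.93064162 189.28685198] [252.059479  200.5062083]
```

View pics/w6.png

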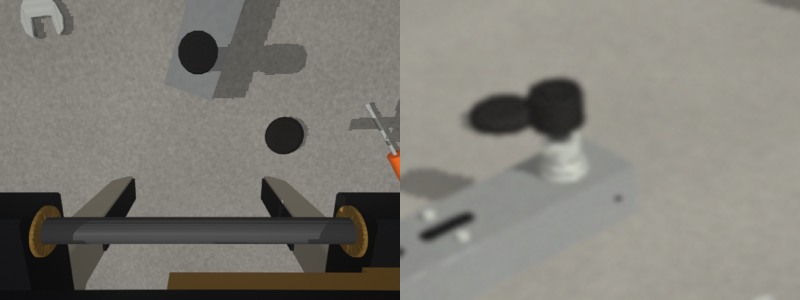

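The foot sits upright on the leg at scene pixel (251.7,195), as predicted for fully home. The pad and spanner haven't moved, so I'm handing in.

```bash
python3 drive.py '[[0,0,0,0,0.09],[0,0,0,0,0.09]]' && python3 -c "
from rig import r, job, get_image, get_calibration
print(job.close_job())"
```

```text
clock: 20.1
position: [0.452, -0.25, 0.2395]
ee_rot: [0.002, 0.998, 0.061, -0.002]
force: [-0.0, 0.1, 1.1]
width: 0.09
finger_force: 0.0
the job is handed in; nothing more can be done
None
```

I ran the lock nut down and tightened it roughly 0.8 rad past first touch (estimated from height and torque, not measured directly), then seated the foot upright and fully home, left the pad, pulley and spanner alone, and handed the job in at about 20 s (no verdict shown).

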